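Snap a work pallet into its docking station

ROBOT

A 6-joint arm with a two-finger parallel gripper is mounted at the origin on a cart in front of the work surface, level with it; the furniture and walls round the work are solid. World frame = base frame: x ahead of the robot, y to its left, z up, the work surface at z = 0. Lengths are in mm, angles in degrees, forces in N, time in s.
With the tool pointing down it reaches from about 375 to 925 mm from the base axis. Payload 5.7 kg.
Tool frame: the origin (TCP) lies midway between the tips of the shut fingers; the grasp point (between the pads) lies 19 mm behind it; z points along the fingers, y is the line along which they close (so a half turn about z gives the same grasp; the last joint's range is limited). The gripper opens to 85 mm and grips with 20 to 120 N. Pads are 22 mm wide; open, the fingers measure 114 mm over their backs; the gripper's body (76 mm by 85 mm) begins 54 mm behind the grasp point. The pads swing forward as they close: fully open they stand 13 mm farther back than shut.
Start: joints at [57.29, 20.558, 86.54, -0, 72.909, -6.595], TCP at [264.097, 538.717, 231.267] pointing down, gripper open.
Joint ranges: [-170.27, 170.27], [-57.76, 135], [12.27, 136.19], [-55.21, 235.2], [11.17, 155.16], [-170.74, 170.74]. Speed limits (degrees/s): [136.94, 136.94, 180, 180, 180, 180].

INTERFACE

Orientations are given as [roll, pitch, yaw] about the fixed x, y, z axes, in that order (R = Rz(yaw) Ry(pitch) Rx(roll)).
In Python, from rig import arm gives the robot as it stands.
- The arm moves only by the shell command python3 -m pendant 'ROWS' [FORCE]. ROWS is JSON, a list that holds one entry, the list of rows, each a list of 7 numbers: the opening, from -1 (shut) to 1 (fully open), then the shift along the world's x, y, z in cm, then the turn, a rotation vector about the world's x, y, z in degrees. In form: [[[claw, x, y, z, ax, ay, az], ...]]. A call has 1 to 8 rows; each row shifts and turns the commanded pose from where the row before left it; what a row does not reach is not made up. A row lasts 1/12 s, in which the tool goes at most 41.7 mm and 7.16 degrees, less where a joint would pass 70% of its speed; a pose out of reach is approached as far as the arm can. A call with a gripper value outside its range is refused whole. The fingers move at their own pace and stop on an object; FORCE is the grip in N (left out, the last holds). Time passes only in rows, so rows that do not move let the fingers close. It gives the time, the measured TCP pose, the force, the opening and the grip force at its end, in the units of the state.
- arm.get_obs(): the state, without advancing time (a new reading comes with each control period).
- arm.capture(name): name is "side" or "top"; returns (picture, depth): 420x560x3 uint8, red, green, blue; 420x560 float32, mm along the optical axis (not along the pixel's ray), 0 where there is no reading.
- arm.get_calibration(name): a dict with "fx", "fy", "cx", "cy" (pixels), "camera_from_world" (4x4, takes a point from world to camera coordinates). Camera axes: x right, y up, looking along -z (the intrinsics and any distortion apply to the point x, -y, -z); pixel columns grow to the right and rows downward; lengths in mm; the calibration is good to about 2 mm. A picture is of the moment at which its call begins. get_calibration takes no time and is no camera call.
- arm.close_job(): hands the job in; it is judged then, once.
The state is a dict: "time_s": time; "qpos": joint angles; "joint_vel": joint speeds; "joint_torque": joint torques, N m; "eef_pos": TCP position; "tcp_rot": TCP orientation; "wrist_force": force on the tool from outside, world axes, zero at the start; "ft_torque": the same for the moment, N m; "width": opening from 0.0 (shut) to 1.0 (fully open); "finger_force": force on a finger pad.
Only numpy, scipy, OpenCV 4.12 (cv2) and the standard library are available. Lean on these libraries where they do the work, as an engineer would, in place of code of your own. Each camera call takes 0.05 s, during which the arm holds its last target. There are 200 camera calls.

TASK

Dock the work pallet: push it by its orange handle along the station's deck, towards the blue end stop, until it snaps past the two spring rollers and sits fully home against the stop, then stop pushing and back the hand away. Slide it rather than lift it, push firmly but do not ram it, and leave the carton, the torch and the tape measure where they lie.

Things in the scene. Friction and masses are not known exactly. Their poses are not given: they have to be found in the camera images.
- dock: Docking station, fixed: aluminium deck 250 (x) x 216 mm, top 10 mm above the bench, with dark side rails 10 mm high and, across its far end, a blue end stop 150 mm wide, 30 mm high, its face at x = +110 mm. Origin: centre of the underside, on the bench; +x is the direction the pallet is pushed, z up. Pallet home: its origin at x = +15, y = 0, z = 10 mm in this frame.
- catches (a point): Point on the station midway between its two blue catch housings (44 x 20 mm, tops 40 mm above the bench, 97 mm to either side), 58 mm behind the deck's centre, on the deck. Each housing holds a white sprung roller that points inwards. Axes as the station's.
- home_point (a point): Point fixed to the station where push_point lies when the pallet is fully home (x = -80 mm, y = 0, z = 52 mm in the station's frame). Axes as the station's.
- pallet: Loose grey plastic pallet, 190 mm long (x), 130 wide, 12 thick, about 0.46 kg with the grey wired enclosure bolted on it (135 x 105 x 96 mm, rear wall 53 mm ahead of the pallet's tail). Origin: centre of the underside; +x points to the end stop. It starts between the rails (2 mm play a side), 40 to 68 mm short of home. Steel cams on its sides meet the rollers.
- push_point (a point): Centre of the rear (-x) face of the upright orange handle at the pallet's tail, 52 mm above the bench; axes as the pallet's. Handle: 80 mm wide (y), 14 thick, from 22 to 72 mm above the bench, rear face flush with the tail. Rollers meet the cams 20 mm short of home; push peaks (about 10 to 22 N) some 10 mm short; past that they pull it home by themselves, before it they push back.
- carton: Bystander: small brown cardboard carton, 60 x 100 mm, 50 mm high. Origin: centre of the underside.
- torch: Bystander: dark grey torch lying down, 114 mm long, 32 mm thick. Origin: centre of the underside.
- tape_measure: Bystander: yellow tape measure, 62 x 78 x 36 mm. Origin: centre of the underside.

How it is judged (in metres and radians):
At the end, for the whole second after the job is handed in: The pallet sits home in the station, past the snap: its origin within 5 mm of x = 15 mm, within 6 mm of y = 0 and below z = 14 mm in the station's frame, square to it within 0.06 rad, and at rest (x of pallet in the frame of dock between 0.01 and 0.02 m and y of pallet in the frame of dock between -0.006 and 0.006 m and z of pallet in the frame of dock below 0.014 m and angle between the x axis of pallet and the x axis of dock, either way round below 0.06 rad and linear speed of pallet below 0.01 m/s); the robot touches nothing.
It fails at once if the pallet is lifted more than 20 mm off the deck or tipped (z of pallet in the frame of dock above 0.03 m or angle between pallet's own z axis and vertical above 0.2 rad).
It fails at once if the pallet is rammed: pushed with more than 50 N (contact force between any of the fingers, the arm and pallet above 50 N).
It fails at once if the carton, torch or tape measure is moved more than 30 mm (distance of any of carton, torch, tape_measure from where it was at the start of the episode above 0.03 m).
It also fails if it takes over 32 s, if anything falls off the work surface, if the arm or the gripper's body presses on something with over 40 N, if the wrist force passes 120 N, or if a joint passes its speed limit or range.

## Working session

There is one attempt and no reset: what is moved stays moved. The work goes in short steps, Python scripts to look and compute and a shell command to move; the robot and the scene stay as the last step left them, time stands still between calls to the robot, and variables do not carry over. Pictures are saved under pics/ and viewed, at most 10 in all, crops included, and the job is handed in when it is done.

```bash
mkdir -p pics; python3 - <<'E'
from rig import arm
import cv2,numpy as np
for n in("top","side"):
    p,d=arm.capture(n); cv2.imwrite(f"pics/{n}0.png",p[:,:,::-1]); np.savez(f"{n}0.npz",p=p,d=d)
    c=arm.get_calibration(n); print(n,c)
o=arm.get_obs();print(o['time_s'],o['eef_pos'],o['tcp_rot'],o['wrist_force'])
E
```

```text
top {'fx': 415.3966057985564, 'fy': 415.3966057985564, 'cx': 278.0638608171042, 'cy': 212.0336805161454, 'camera_from_world': array([[ 2.74319617e-03, -9.99752744e-01, -2.20664097e-02,
         2.30733591e+02],
       [ 9.94860916e-01,  4.95002522e-04,  1.01249753e-01,
        -5.69574309e+02],
       [-1.01213795e-01, -2.22307565e-02,  9.94616288e-01,
        -8.49294739e+02],
       [ 0.00000000e+00,  0.00000000e+00,  0.00000000e+00,
         1.00000000e+00]])}
side {'fx': 505.9184064266811, 'fy': 505.9184064266811, 'cx': 279.495597824708, 'cy': 210.92116245203, 'camera_from_world': array([[ 8.26289778e-01, -5.62821677e-01, -2.18394865e-02,
        -3.67363061e+02],
       [ 3.77671106e-01,  5.24866761e-01,  7.62810211e-01,
        -3.83553654e+02],
       [-4.17863302e-01, -6.38550423e-01,  6.46253525e-01,
        -6.72607969e+02],
       [ 0.00000000e+00,  0.00000000e+00,  0.00000000e+00,
         1.00000000e+00]])}
0.1 [263.76220619 538.20257168 230.52938035] [-1.79902187e+02 -1.16050606e-02  1.53886712e+02] [ 0.34669336 -0.51387496 -0.1524392 ]
```

View pics/top0.png

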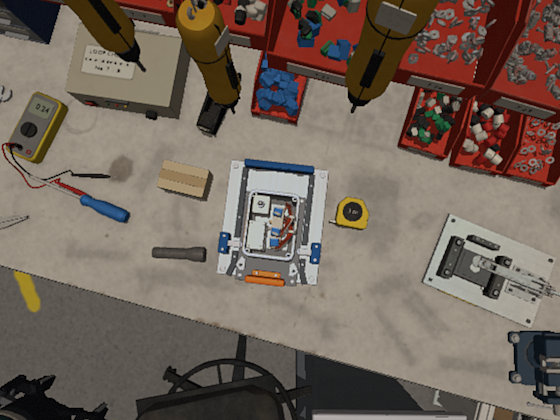

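View pics/side0.png

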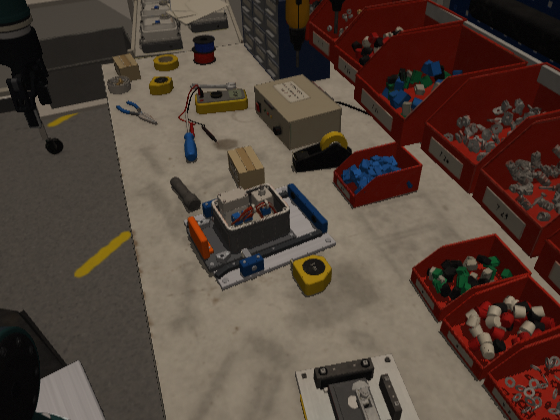

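The top view shows the station at (272,222), with the blue stop at (280,166), the catches at (223,243) and (316,253), and the orange handle at (265,279) on the robot's side. The side view agrees, with the handle at (198,238).

```bash
cat >h.py <<'E'
import cv2,numpy as np
from rig import arm
def ray(n,uv,z):
    c=arm.get_calibration(n);T=c["camera_from_world"];R=T[:3,:3];t=T[:3,3]
    u=np.atleast_2d(np.array(uv,float))
    d=np.c_[(u[:,0]-c["cx"])/c["fx"],-(u[:,1]-c["cy"])/c["fy"],-np.ones(len(u))]@R
    o=-R.T@t; return o+d*((z-o[2])/d[:,2])[:,None]
def blobs(p,lo,hi,roi,n):
    m=cv2.inRange(cv2.cvtColor(p,cv2.COLOR_RGB2HSV),lo,hi);k=np.zeros_like(m);x0,y0,x1,y1=roi;k[y0:y1,x0:x1]=m[y0:y1,x0:x1]
    cs=sorted(cv2.findContours(k,cv2.RETR_EXTERNAL,cv2.CHAIN_APPROX_NONE)[0],key=cv2.contourArea)[::-1][:n]
    return [(cv2.contourArea(c),cv2.minAreaRect(c),c) for c in cs]
E
python3 - <<'E'
from h import *
np.set_printoptions(precision=1,suppress=True)
p=np.load('top0.npz')['p']; d=np.load('top0.npz')['d']
bl=blobs(p,(100,130,40),(120,255,255),(205,150,335,270),4)
og=blobs(p,(5,150,100),(18,255,255),(235,262,300,295),3)
for nm,L,z in(("blue",bl,(30,40,40,40)),("or",og,(72,72,72))):
    for (a,r,c),zz in zip(L,z):
        print(nm,a,np.round(r[0],1),np.round(r[1],1),r[2]); print(ray("top",cv2.boxPoints(r),zz)[:,:2].tolist(), ray("top",[r[0]],zz))
cv2.imwrite("pics/crop.png",cv2.resize(p[150:300,205:345,::-1],None,fx=5,fy=4,interpolation=cv2.INTER_CUBIC)[:600])
E
```

```text
blue 381.5 [278.9 165.7] [68.9  6.6] 6.340191841125488
[[670.755461964064, 304.62499970111827], [685.1889386507114, 303.2029161077877], [668.2177040668822, 155.8944751973413], [653.8914980617344, 157.54243260803685]] [[669.5 230.1  30. ]]
blue 149.0 [314.9 252.9] [ 9.1 20.1] 5.710593223571777
[[463.46179025085615, 166.36922895598917], [504.78914341487604, 162.0128519072228], [502.9597939879455, 143.3199493320101], [461.66967536598975, 147.76163358810038]] [[483.2 154.9  40. ]]
blue 145.5 [223.3 242.1] [ 8.9 19.8] 6.340191841125488
[[485.68629619472915, 357.1376054936421], [526.6923842648694, 353.26402084071884], [524.6518088880179, 334.5459625158231], [483.6844276177441, 338.504103050777]] [[505.1 345.9  40. ]]
blue 41.0 [274. 242.] [6. 8.] 90.0
[[511.7598348320801, 248.14330776548994], [511.7921519196436, 231.44531151904835], [499.3132254086961, 231.41087657080314], [499.2756640676229, 248.08449233145174]] [[505.5 239.8  40. ]]
or 388.0 [264.4 277.2] [38.8 13. ] 7.125016689300537
[[426.3679801156234, 297.5673742042011], [451.9013226929735, 294.61365913800626], [442.6603268337558, 217.64028915830755], [417.23610904374726, 220.8174583593714]] [[434.5 257.6  72. ]]
```

View pics/crop.png

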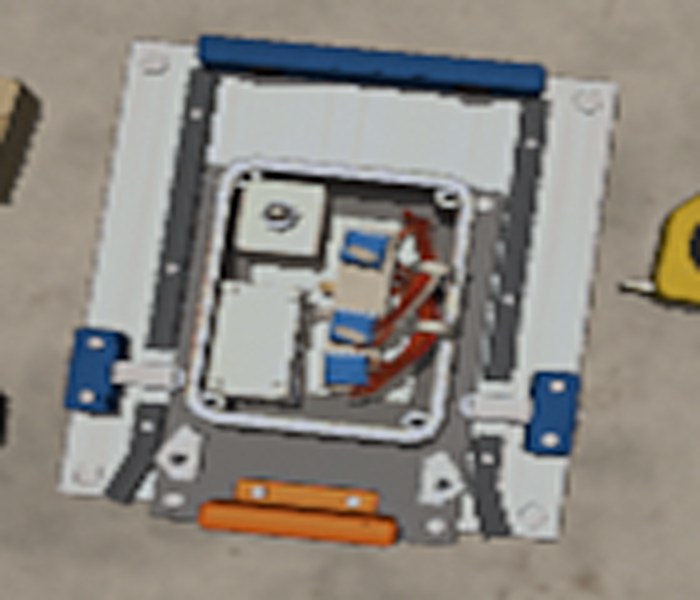

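```bash
python3 -m pendant '[[[-1,1.2,-3.4,0,0,0,2.45],[-1,1.2,-3.4,0,0,0,2.45],[-1,1.2,-3.4,0,0,0,2.45],[-1,1.2,-3.4,0,0,0,2.45],[-1,1.2,-3.4,0,0,0,2.45],[-1,1.2,-3.4,0,0,0,2.45],[-1,1.2,-3.4,0,0,0,2.45],[-1,1.4,-3.5,0,0,0,2.45]]]'; python3 -m pendant '[[[-1,0,0,-3,0,0,0],[-1,0,0,-3,0,0,0],[-1,0,0,-3,0,0,0],[-1,0,0,-3,0,0,0],[-1,0,0,-2,0,0,0],[-1,0,0,-2,0,0,0],[-1,0,0,-1,0,0,0],[-1,0,0,0,0,0,0]]]'
```

```text
time_s: 0.77
eef_pos: [361.7, 264.0, 231.0]
tcp_rot: [-180.0, -0.0, 173.6]
wrist_force: [0.6, 0.3, -0.3]
width: -0.002
finger_force: 0.0
time_s: 1.43
eef_pos: [360.2, 264.7, 59.1]
tcp_rot: [-179.8, -0.2, 173.5]
wrist_force: [0.6, -0.5, 0.8]
width: 0.001
finger_force: 0.0
```

```bash
python3 -m pendant '[[[-1,0.5,0,-1,0,0,0],[-1,0.5,0,-0.8,0,0,0],[-1,0.5,0,0,0,0,0],[-1,0,0,0,0,0,0],[-1,0,0,0,0,0,0]]]'; python3 - <<'E'
from h import *
p,_=arm.capture("side"); q,_=arm.capture("top")
a=cv2.resize(p[170:290,130:290],None,fx=4,fy=4)[:480,:400];b=cv2.resize(q[220:340,215:315],None,fx=4,fy=4)
cv2.imwrite("pics/c1.png",np.hstack([a,b])[:,:,::-1])
E
```

```text
time_s: 1.85
eef_pos: [378.1, 266.0, 43.6]
tcp_rot: [180.0, 0.1, 173.5]
wrist_force: [-0.7, 0.7, -0.4]
width: 0.001
finger_force: 0.0
```

View pics/c1.png

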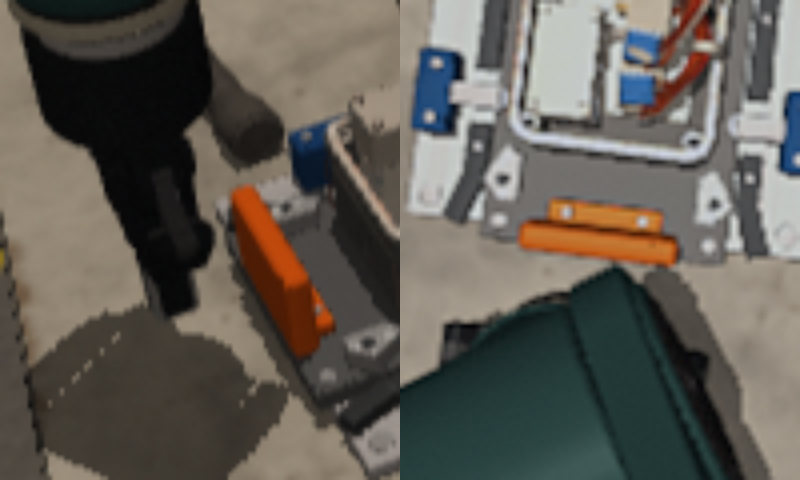

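The hand is behind the handle and centred on it: fingertips near (175,300) in the left crop, handle at (280,270). Now advance to contact.

```bash
python3 -m pendant '[[[-1,1,-0.3,0,0,0,0],[-1,0.8,-0.1,0,0,0,0],[-1,0.4,-0.05,0,0,0,0],[-1,0.4,-0.05,0,0,0,0],[-1,0.4,-0.05,0,0,0,0],[-1,0.4,-0.05,0,0,0,0],[-1,0.4,-0.05,0,0,0,0],[-1,0,0,0,0,0,0]]]'
```

```text
time_s: 2.62
eef_pos: [413.7, 258.6, 43.0]
tcp_rot: [-179.9, -0.2, 173.5]
wrist_force: [-3.5, -0.2, 3.3]
width: 0.001
finger_force: 1.8
```

```bash
python3 -m pendant '[[[-1,0.3,-0.03,0,0,0,0],[-1,0.3,-0.03,0,0,0,0],[-1,0.3,-0.03,0,0,0,0],[-1,0.3,-0.03,0,0,0,0],[-1,0.3,-0.03,0,0,0,0],[-1,0.3,-0.04,0,0,0,0],[-1,0.3,-0.04,0,0,0,0],[-1,0.2,-0.03,0,0,0,0]]]'; python3 -m pendant '[[[-1,0.2,-0.03,0,0,0,0],[-1,0.2,-0.02,0,0,0,0],[-1,0.2,-0.02,0,0,0,0],[-1,0.2,-0.02,0,0,0,0]]]'; python3 - <<'E'
from h import *
p,_=arm.capture("side"); cv2.imwrite("pics/c2.png",cv2.resize(p[150:300,130:330],None,fx=4,fy=4)[:,:,::-1])
E
```

```text
time_s: 3.28
eef_pos: [435.7, 256.1, 42.9]
tcp_rot: [-179.9, -0.2, 173.5]
wrist_force: [-6.5, 0.0, 4.3]
width: 0.0
finger_force: 3.1
time_s: 3.62
eef_pos: [440.1, 254.9, 42.8]
tcp_rot: [-179.8, -0.6, 173.4]
wrist_force: [-17.6, 3.5, 14.7]
width: 0.003
finger_force: 8.7
```

View pics/c2.png

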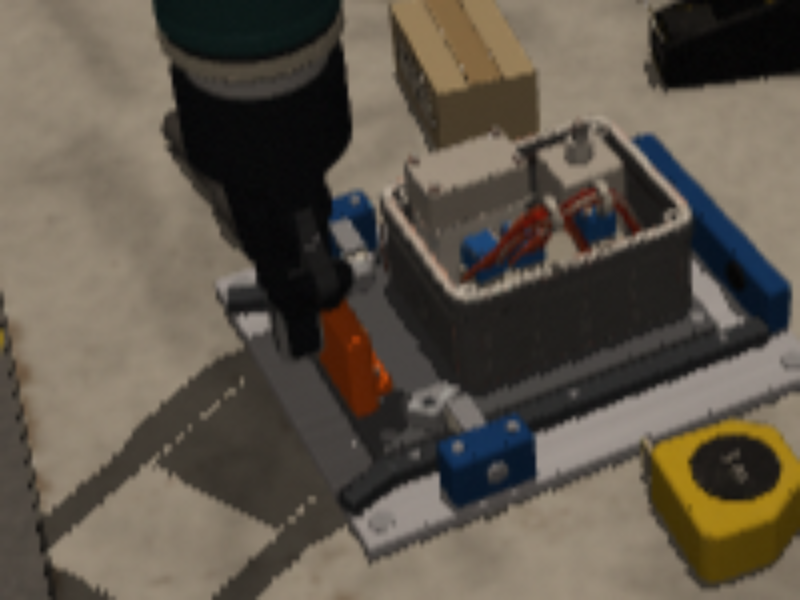

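The hand is on the handle at (345,340), and the cams have just met the rollers at (365,265) and (440,405). Press on slowly with a slight lift to ease the downward load.

```bash
python3 -m pendant '[[[-1,0.2,-0.02,0.1,0,0,0],[-1,0.2,-0.02,0.1,0,0,0],[-1,0.2,-0.02,0,0,0,0]]]';python3 -m pendant '[[[-1,0.2,-0.02,0,0,0,0],[-1,0.2,-0.03,0,0,0,0]]]'
```

```text
time_s: 3.92
eef_pos: [446.1, 254.0, 43.7]
tcp_rot: [-179.8, -0.6, 173.5]
wrist_force: [-9.8, 2.7, -1.2]
width: 0.0
finger_force: 5.5
time_s: 4.08
eef_pos: [451.0, 253.6, 43.8]
tcp_rot: [-179.8, -0.5, 173.5]
wrist_force: [-6.2, 0.9, -3.9]
width: 0.001
finger_force: 3.1
```

```bash
python3 -m pendant '[[[-1,0.2,-0.02,0,0,0,0],[-1,0.2,-0.02,0,0,0,0]]]';python3 -m pendant '[[[-1,0.2,-0.02,0,0,0,0],[-1,0.1,-0.02,0,0,0,0]]]'; python3 - <<'E'
from h import *
p,_=arm.capture("side"); cv2.imwrite("pics/c3.png",cv2.resize(p[150:300,130:330],None,fx=4,fy=4)[:,:,::-1])
E
```

```text
time_s: 4.25
eef_pos: [459.7, 254.1, 44.9]
tcp_rot: [-180.0, -0.0, 173.5]
wrist_force: [0.6, -0.1, 1.0]
width: 0.002
finger_force: 0.0
time_s: 4.42
eef_pos: [462.5, 254.1, 45.2]
tcp_rot: [180.0, -0.1, 173.4]
wrist_force: [-6.9, 4.6, 3.7]
width: 0.001
finger_force: 3.4
```

View pics/c3.png

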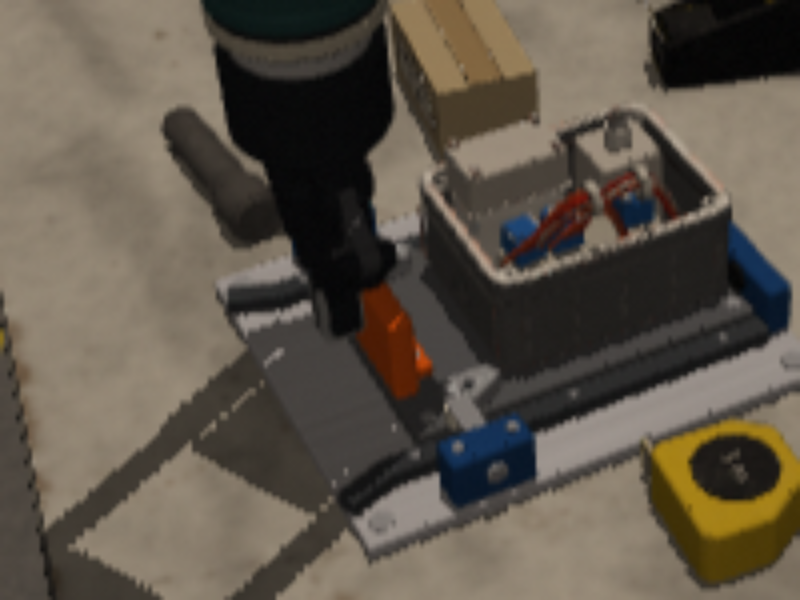

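The force fell to zero (the snap), and the hand then met resistance again at the expected home position. The pallet front is at the stop near (740,260). One more light press to seat it, then back off.

```bash
python3 -m pendant '[[[-1,0.2,-0.02,0,0,0,0],[-1,0.1,-0.02,0,0,0,0]]]';python3 -m pendant '[[[-1,-0.5,0.05,0,0,0,0],[-1,-1,0.1,0,0,0,0],[-1,-2,0.2,0,0,0,0],[-1,-2.5,0.3,0,0,0,0],[-1,-2.5,0.3,0,0,0,0],[-1,0,0,2,0,0,0],[-1,0,0,0,0,0,0]]]'; python3 - <<'E'
from h import *
q,_=arm.capture("top")
for a,r,c in blobs(q,(5,150,100),(18,255,255),(235,240,300,295),2):
    w=ray("top",cv2.boxPoints(r),72)[:,:2];print(a,w)
    w=w[np.argsort(w[:,0])][:2].mean(0);e=w-[472.3,252.9];print("rear-home x,y",e@[.9935,-.113],e@[.113,.9935])
cv2.imwrite("pics/c4.png",cv2.resize(q[150:300,205:345],None,fx=5,fy=4)[:,:,::-1])
E
```

```text
time_s: 4.63
eef_pos: [462.3, 253.7, 44.9]
tcp_rot: [-180.0, -0.4, 173.4]
wrist_force: [-13.8, 7.9, 6.1]
width: 0.001
finger_force: 7.2
time_s: 5.22
eef_pos: [380.5, 263.3, 67.0]
tcp_rot: [180.0, 0.1, 173.6]
wrist_force: [1.0, 0.8, -0.2]
width: -0.0
finger_force: 0.0
353.0 [[477.31597653 291.85693903]
 [500.86446864 289.30756796]
 [492.00412747 212.13164545]
 [468.55374205 214.88749225]]
rear-home x,y 0.5773723382137865 0.5408853400160172
```

View pics/c4.png

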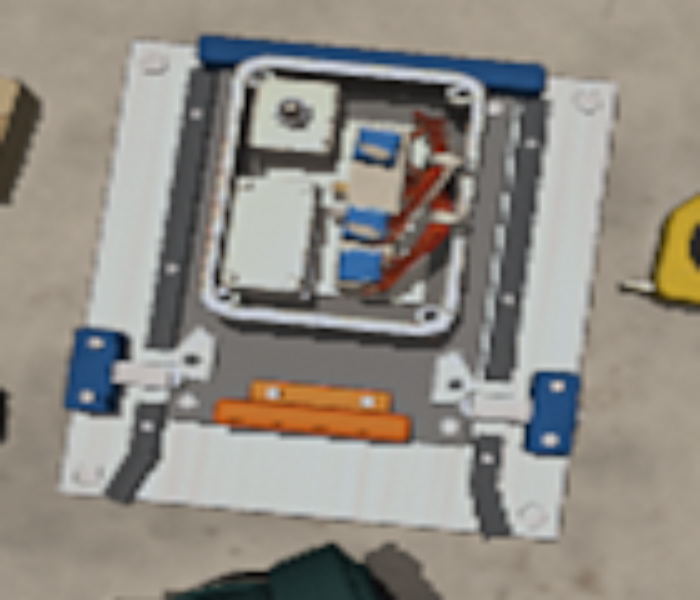

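The pallet is home against the stop: the handle is at (313,422), within 1 mm of its home position, and the cams are past the rollers. The hand is clear, near (300,580).

```bash
python3 -c "
from rig import arm
print(arm.close_job())"
```

```text
the job is handed in; nothing more can be done
None
```

The pallet snapped past the rollers and sits home against the stop, measured within about 1 mm; the hand is backed clear, the highest wrist force I read while pushing was about 23 N, and the job is handed in (no verdict was returned).

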